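# Slide the camera module to the green station

### The arm

A 6-joint arm with a two-finger parallel gripper is mounted at the origin on the work surface. World frame = base frame: x ahead of the robot, y to its left, z up, the work surface at z = 0. Lengths are in mm, angles in rad, forces in N, time in s.
With the tool pointing down it reaches from about 250 to 850 mm from the base axis. Payload 12.5 kg.
Tool frame: the origin (TCP) lies midway between the tips of the shut fingers; the grasp point (between the pads) lies 19 mm behind it; z points along the fingers, y is the line along which they close (so a half turn about z gives the same grasp; the last joint's range is limited). The gripper opens to 93 mm and grips with 3 to 60 N. Pads are 15 mm wide; open, the fingers measure 128 mm over their backs; the gripper's body (75 mm by 188 mm) begins 65 mm behind the grasp point.
Start: joints at [1.047, 0.351, 1.652, -0, 1.139, -0.085], TCP at [233.637, 497.893, 192.033] pointing down, gripper open.
Joint ranges: [-2.75, 2.75], [-0.79, 2.1], [0.01, 2.65], [-1.57, 4.71], [0.07, 3.14], [-2.87, 2.87]. Speed limits (rad/s): [2.22, 2.22, 2.79, 3.14, 3.14, 3.14].

### API

Orientations are given as a rotation vector (axis times angle).
In Python, from cell import env gives the robot as it stands. The module is installed in compiled form; this text tells all that it offers.
- The arm moves only by the tool apply_moves, never from a script. Its argument "moves" is a list of rows, each an object of numbers: "fingers": the finger opening in mm, from 0 to 93; "x", "y", "z": the shift along the tool's x, y, z in mm; "twist": the turn about the tool's z in degrees. A call has 1 to 12 rows; each row shifts and turns the commanded pose from where the row before left it, along the tool's axes as they then stand; what a row does not reach is not made up. A row lasts 1/10 s, in which the tool goes at most 50 mm and 8.59 degrees, less where a joint would pass 70% of its speed; a pose out of reach is approached as far as the arm can. A call with a gripper value outside its range is refused whole. The fingers move at their own pace and stop on an object; "force" is the grip in N (left out, the last holds). Time passes only in rows, so rows that do not move let the fingers close. It gives the time, the measured TCP pose, the force, the opening and the grip force at its end, in the units of the state.
- env.state(): the state, without advancing time (a new reading comes with each control period).
- env.capture(name): name is "scene" or "top"; returns the picture (400x640x3 uint8, red, green, blue); there is no depth.
- env.camera_params(name): a dict with "fx", "fy", "cx", "cy" (pixels), "eye" and "attitude" of the camera in the world. Camera axes: x right, y down, z forward; pixel columns grow to the right and rows downward; lengths in mm; the calibration is good to about 2 mm. A picture is of the moment at which its call begins. camera_params takes no time and is no camera call.
- env.finish_job(): hands the job in; it is judged then, once.
The state is a dict: "t": time; "joint_positions": joint angles; "dq": joint speeds; "joint_efforts": joint torques, N m; "tool_pos": TCP position; "tcp_rot": TCP orientation; "wrist_force": force on the tool from outside, world axes, zero at the start; "moment": the same for the moment, N m; "gripper_width": opening from 0.0 (shut) to 1.0 (fully open); "grip_force": force on a finger pad.
Only numpy, scipy, OpenCV 4.12 (cv2) and the standard library are available. Lean on these libraries where they do the work, as an engineer would, in place of code of your own. Each camera call takes 0.05 s, during which the arm holds its last target. There are 200 camera calls.

### The job

Slide the camera with the orange cap along the aluminium base plate to the green taped station, without ever lifting it off the plate or tipping it. Its steel foot must end flat on the plate, wholly inside the green outline and square to it; let go of it there. Leave the camera with the blue cap and the belt motor where they stand.

Things in the scene. Friction and masses are not known exactly. Their poses are not given: they have to be found in the camera images.
- camera_orange: Camera to slide, loose, 0.35-0.7 kg, starts at the yellow station. Steel foot 96 (x) x 64 (y) x 10 mm; narrow post; black flat-sided housing 50 (x) x 44 (y) mm, from 30 to 74 mm above the underside, centred, orange cap on top; lens with orange ring out to x = 61 mm, connector to x = -35 mm. Grip across the 44 mm from above. Origin: centre of the foot's underside; x to the lens, away from the robot; z up.
- station_green: Target: flat green tape rectangle (0.5 mm, catches nothing) on the fixed aluminium plate, inside 112 (x) x 80 (y) mm, tape 8 mm wide. Origin: its centre, on the plate's top, 25 mm above the bench; x along the long side, z up. Yellow and white outlines of the same size stand in one row with it along y; the row is clear for a straight slide. Plate 420 x 600 mm, 600 across the robot's front.
- camera_blue: Bystander, loose: same shape and size as the orange camera, but with blue cap and lens ring. Stands on the plate's far part, about 190 mm beyond the row of stations. Origin: centre of its foot's underside; x to its lens, z up. Leave it alone.
- motor: Bystander, loose: belt motor, dark block 70 x 70 mm at the foot, 86 mm high, bare aluminium pulley of 40 mm diameter on top. Stands on the plate's far part, about 190 mm beyond the row of stations. Origin: centre of its underside, z up. Leave it alone.
There are look-alikes about, which are no part of the job. What is shaped like the camera_orange but red is not meant.

How it is judged:
By the outcome, as a careful person would: the job done as asked, in the order asked, and still so for the second after the job is handed in, with the robot touching nothing.
It also fails if it takes over 32 s, if anything falls off the work surface, if the arm or the gripper's body presses on something with over 40 N, if the wrist force passes 120 N, or if a joint passes its speed limit or range.

## Working session

There is one attempt and no reset: what is moved stays moved. The work goes in short steps, Python scripts to look and compute and a tool call to move; the robot and the scene stay as the last step left them, time stands still between calls to the robot, and variables do not carry over. Pictures are saved under pics/ and viewed, at most 10 in all, crops included, and the job is handed in when it is done.

Besides the shell and the picture viewer there is one more tool, called after "Call:" as name(argument=value, ...), one argument or row to a line, values as JSON. apply_moves: Moves the arm, as the interface text tells. Its arguments: {"type":"object","properties":{"moves":{"type":"array"},"force":{"type":"number"}},"required":["moves"]}

```bash
mkdir -p pics; python3 - <<'E'
from cell import env
import cv2
for n in ("scene","top"):
    p=env.camera_params(n); print(n,p)
    cv2.imwrite(f"pics/{n}0.png",env.capture(n)[:,:,::-1])
s=env.state(); print(s)
E
```

```text
scene {'fx': 465.30274310141397, 'fy': 465.30274310141397, 'cx': 320.71280292243785, 'cy': 201.1734222414649, 'eye': array([1237.43465449, -777.73341871,  744.10113255]), 'attitude': array([-2.0305229 , -0.8671107 ,  0.44097708])}
top {'fx': 433.88264070497553, 'fy': 433.88264070497553, 'cx': 321.62483521276073, 'cy': 198.48093948984456, 'eye': array([ 357.56118315,  -87.7013603 , 1174.49489095]), 'attitude': array([-2.124332  ,  2.16229053, -0.15750442])}
{'t': 0.1, 'joint_positions': array([ 1.04740582e+00,  3.51176878e-01,  1.65237037e+00, -1.55524678e-06,
        1.13909231e+00, -8.46174136e-02]), 'dq': array([-0.0011304 , -0.00097917, -0.00118296, -0.00029718, -0.00053427,
       -0.00041208]), 'joint_efforts': array([ 1.92492807e-03, -4.98016441e+01, -2.85703450e+01,  7.01502571e-02,
        2.38779379e-02, -5.77676155e-05]), 'tool_pos': array([233.47034905, 497.60977363, 191.55436831]), 'tcp_rot': array([-6.83638695e-01, -3.06598754e+00,  1.56958462e-03]), 'wrist_force': array([-0.22012129, -0.56796915, -0.51374629]), 'moment': array([ 0.06221861, -0.02536788,  0.01965047]), 'grip_force': 0.0, 'gripper_width': 1.0016600526292618}
```

View pics/top0.png

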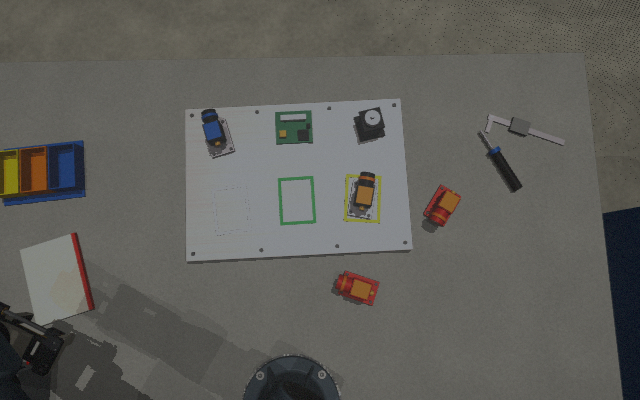

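View pics/scene0.png

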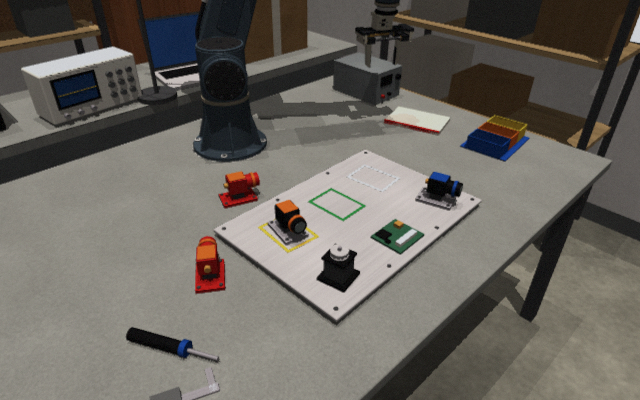

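The top view shows the orange camera at about (365,195) on the yellow station, slightly turned. The green outline is centred at (297,200), and the red look-alikes at (442,205) and (358,288) are off the plate. The scene view agrees: orange camera at (290,218), green outline at (337,204), with a clear slide between them.

```bash
cat > h.py <<'E'
from cell import env
import cv2, numpy as np
from scipy.spatial.transform import Rotation as R
def ray(n,uv,z):
    p=env.camera_params(n); uv=np.atleast_2d(uv).astype(float)
    d=np.c_[(uv[:,0]-p['cx'])/p['fx'],(uv[:,1]-p['cy'])/p['fy'],np.ones(len(uv))]
    d=R.from_rotvec(p['attitude']).apply(d); e=p['eye']
    return e+d*((z-e[2])/d[:,2])[:,None]
def proj(n,P):
    p=env.camera_params(n); c=R.from_rotvec(p['attitude']).inv().apply(np.atleast_2d(P)-p['eye'])
    return np.c_[p['fx']*c[:,0]/c[:,2]+p['cx'],p['fy']*c[:,1]/c[:,2]+p['cy']]
def rect(P):
    (c,s,a)=cv2.minAreaRect(P[:,:2].astype(np.float32)); return np.round(c,1),np.round(s,1),round(a,2)
def blobs(n,lo,hi,z,im,minA=30):
    m=cv2.inRange(cv2.cvtColor(im,cv2.COLOR_RGB2HSV),lo,hi)
    for c in cv2.findContours(m,cv2.RETR_CCOMP,cv2.CHAIN_APPROX_NONE)[0]:
        if cv2.contourArea(c)>minA:
            c=c[:,0]; print(n,c.mean(0).round(1),cv2.contourArea(c),rect(ray(n,c,z)))
E
python3 - <<'E'
from h import *
T=env.capture("top");S=env.capture("scene")
for n,im in (("top",T),("scene",S)):
    print("green");blobs(n,(50,120,60),(80,255,255),25.5,im,100)
    print("orange");blobs(n,(5,150,120),(18,255,255),99,im)
    print("yellow");blobs(n,(24,120,100),(34,255,255),25.5,im,10)
a=cv2.resize(T[160:230,270:390],None,fx=6.6,fy=6.6,interpolation=cv2.INTER_CUBIC)
cv2.imwrite("pics/ct.png",a[:,:,::-1])
a=cv2.resize(S[180:260,240:340],None,fx=7,fy=7,interpolation=cv2.INTER_CUBIC)
cv2.imwrite("pics/cs.png",a[:,:,::-1])
E
```

```text
green
top [296.7 200.2] 1521.5 (array([526.7, -20.1]), array([125.8,  92.2]), 2.81)
top [296.7 200.2] 1396.5 (array([527.4, -20.2]), array([120.3,  90.8]), 3.08)
orange
top [361.2 289.1] 247.0 (array([ 294.1, -180.2]), array([49.1, 37.4]), 72.2)
top [449.6 200.8] 224.5 (array([ 508.3, -407.8]), array([38.5, 47.5]), 55.57)
top [364.4 194.8] 205.5 (array([ 525.9, -193.9]), array([35.9, 41.9]), 78.98)
top [ 38.3 172.8] 434.5 (array([597.7, 629.9]), array([88.6, 35.6]), 5.45)
yellow
top [361.9 200.7] 202.0 (array([ 528.8, -196.1]), array([ 94.7, 126.5]), 85.4)
top [ 10.2 176.6] 425.0 (array([609. , 758.8]), array([101.7,  45.6]), 4.94)
green
scene [336.7 203.7] 839.5 (array([529.2, -20.5]), array([124.6,  92.7]), 3.06)
scene [336.7 203.5] 789.5 (array([528.7, -20.7]), array([120. ,  89.8]), 3.14)
orange
scene [206.1 247.5] 263.5 (array([ 528.6, -420. ]), array([37.6, 68.3]), 56.49)
scene [286.7 206.2] 138.5 (array([ 528.6, -193.5]), array([36.4, 43.2]), 79.2)
scene [235.5 176.1] 107.0 (array([ 331. , -202.7]), array([43.7, 38.6]), 71.64)
yellow
scene [311.4 234.4] 28.0 (array([ 580. , -158.7]), array([26.4, 55.6]), 53.25)
scene [276.1 238.5] 83.5 (array([ 529.4, -230.9]), array([ 32.8, 126.3]), 88.58)
```

View pics/ct.png

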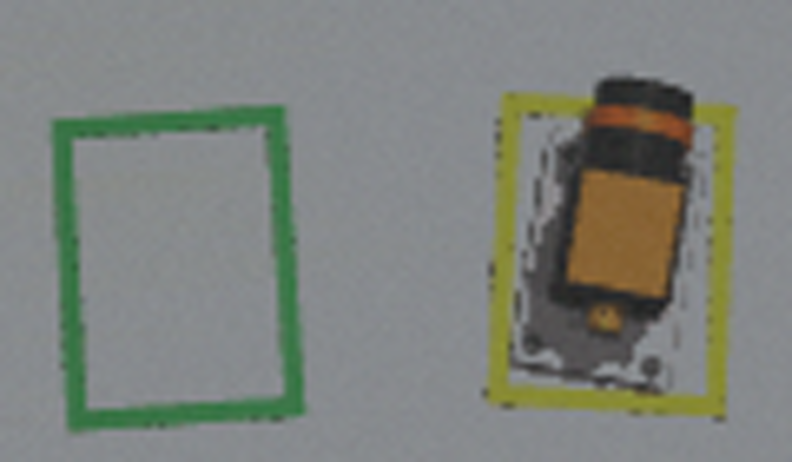

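View pics/cs.png

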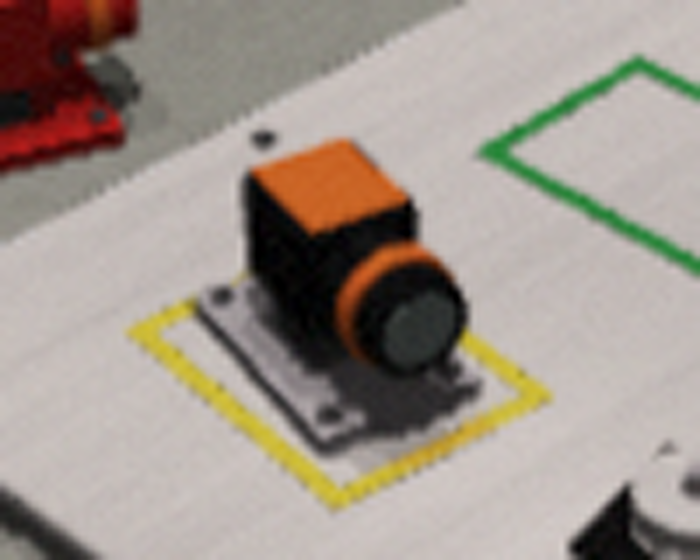

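The crops show the orange cap turned about -11° from world x and the green outline about +3°. In both views the foot is clear of any obstacle.

Call:
apply_moves(
  moves=[
    {"twist": -7},
    {"twist": -7},
    {"x": -23, "y": -34},
    {"x": -23, "y": -34},
    {"x": -23, "y": -34},
    {"x": -23, "y": -34},
    {"x": -23, "y": -34},
    {"x": -23, "y": -34},
    {"x": -23, "y": -34},
    {"x": -23, "y": -34},
    {"x": -23, "y": -34},
    {"x": -23, "y": -34},
  ],
  force=20,
)

```text
invalid input at $.moves[0]: expected keys fingers, x, y, z, twist
```

```bash
cat >> h.py <<'E'
def go(x,y,z,ang):
    "moves in tool axes to bring TCP to x,y,z and tool y to world angle ang (deg)"
    s=env.state(); r=R.from_rotvec(s['tcp_rot']); M=r.as_matrix()
    a=np.degrees(np.arctan2(M[1,1],M[0,1]))
    print('t',round(s['t'],2),'pos',s['tool_pos'].round(1),'yang',round(a,2),'zaxis',M[:,2].round(4),'F',s['wrist_force'].round(1),'q',s['joint_positions'].round(2),'w',s['gripper_width']*93,'g',s['grip_force'])
    print('tool shift',r.inv().apply(np.array([x,y,z])-s['tool_pos']).round(1),'twist',round(-(ang-a),2))
E
python3 -c "
from h import *
go(527.2,-193.7,192,79)"
```

```text
t 0.2 pos [233.5 497.7 191.7] yang 64.86 zaxis [-4.e-04 -6.e-04 -1.e+00] F [ 0.6 -0.  -0.1] q [ 1.05  0.35  1.65  0.    1.14 -0.08] w 93.29273238716141 g 0.0
tool shift [-559.6 -501.2    0. ] twist -14.14
```

All keys are required.

Call:
apply_moves(
  moves=[
    {"fingers": 93, "x": 0, "y": 0, "z": 0, "twist": -7},
    {"fingers": 93, "x": 0, "y": 0, "z": 0, "twist": -7},
    {"fingers": 93, "x": -23, "y": -34, "z": 0, "twist": 0},
    {"fingers": 93, "x": -23, "y": -34, "z": 0, "twist": 0},
    {"fingers": 93, "x": -23, "y": -34, "z": 0, "twist": 0},
    {"fingers": 93, "x": -23, "y": -34, "z": 0, "twist": 0},
    {"fingers": 93, "x": -23, "y": -34, "z": 0, "twist": 0},
    {"fingers": 93, "x": -23, "y": -34, "z": 0, "twist": 0},
    {"fingers": 93, "x": -23, "y": -34, "z": 0, "twist": 0},
    {"fingers": 93, "x": -23, "y": -34, "z": 0, "twist": 0},
    {"fingers": 93, "x": -23, "y": -34, "z": 0, "twist": 0},
    {"fingers": 93, "x": -23, "y": -34, "z": 0, "twist": 0},
  ],
  force=20,
)

```text
t: 1.4
tool_pos: [394.0, 118.2, 192.2]
tcp_rot: [0.305, 3.126, 0.0]
wrist_force: [0.6, 0.8, -0.5]
gripper_width: 1.0
grip_force: 0.0
```

```bash
python3 -c "
from h import *
go(527.2,-193.7,192,79)"
```

```text
t 1.4 pos [394.  118.2 192.2] yang 78.86 zaxis [ 4.e-04  1.e-04 -1.e+00] F [ 0.6  0.8 -0.5] q [ 0.18  0.09  1.98  0.    1.07 -1.2 ] w 93.02255378120604 g 0.0
tool shift [-1.910e+02 -2.803e+02  2.000e-01] twist -0.14
```

Call:
apply_moves(
  moves=[
    {"fingers": 93, "x": -23, "y": -34, "z": 0, "twist": 0},
    {"fingers": 93, "x": -23, "y": -34, "z": 0, "twist": 0},
    {"fingers": 93, "x": -23, "y": -34, "z": 0, "twist": 0},
    {"fingers": 93, "x": -23, "y": -34, "z": 0, "twist": 0},
    {"fingers": 93, "x": -23, "y": -34, "z": 0, "twist": 0},
    {"fingers": 93, "x": -23, "y": -34, "z": 0, "twist": 0},
    {"fingers": 93, "x": -23, "y": -34, "z": 0, "twist": 0},
    {"fingers": 93, "x": -20, "y": -28, "z": 0, "twist": 0},
    {"fingers": 93, "x": 0, "y": 0, "z": 0, "twist": 0},
    {"fingers": 93, "x": 0, "y": 0, "z": 0, "twist": 0},
  ],
)

```text
t: 2.4
tool_pos: [519.5, -176.3, 191.5]
tcp_rot: [-0.307, -3.126, -0.001]
wrist_force: [-1.8, 0.6, 0.4]
gripper_width: 1.002
grip_force: 0.0
```

```bash
python3 -c "
from h import *
go(527.2,-193.7,60,79)"
```

```text
t 2.4 pos [ 519.5 -176.3  191.5] yang 78.79 zaxis [-9.e-04  5.e-04 -1.e+00] F [-1.8  0.6  0.4] q [-0.41  0.35  1.66  0.    1.14 -1.79] w 93.22272625436891 g 0.0
tool shift [-11.1 -15.6 131.5] twist -0.21
```

Call:
apply_moves(
  moves=[
    {"fingers": 93, "x": -11, "y": -15.5, "z": 0, "twist": 0},
    {"fingers": 93, "x": 0, "y": 0, "z": 20, "twist": 0},
    {"fingers": 93, "x": 0, "y": 0, "z": 25, "twist": 0},
    {"fingers": 93, "x": 0, "y": 0, "z": 25, "twist": 0},
    {"fingers": 93, "x": 0, "y": 0, "z": 10, "twist": 0},
    {"fingers": 93, "x": 0, "y": 0, "z": 0, "twist": 0},
    {"fingers": 93, "x": 0, "y": 0, "z": 0, "twist": 0},
  ],
)

```text
t: 3.1
tool_pos: [528.0, -193.2, 113.1]
tcp_rot: [0.304, 3.126, -0.001]
wrist_force: [-0.5, 0.0, 0.5]
gripper_width: 0.999
grip_force: 0.0
```

```bash
python3 - <<'E'
from h import *
go(527.2,-193.7,60,79)
S=env.capture("scene");T=env.capture("top")
a=cv2.resize(S[140:260,220:360],None,fx=5,fy=5,interpolation=cv2.INTER_CUBIC)
cv2.imwrite("pics/c2.png",a[:,:,::-1])
for n,im in(("scene",S),("top",T)):blobs(n,(5,150,120),(18,255,255),99,im)
E
```

```text
t 3.1 pos [ 528.  -193.2  113.1] yang 78.89 zaxis [ 1.e-03 -5.e-04 -1.e+00] F [-0.5  0.   0.5] q [-0.43  0.47  1.69  0.    0.98 -1.81] w 92.8693881795761 g 0.0
tool shift [ 0.8 -0.7 53.1] twist -0.11
scene [206.  249.4] 316.0 (array([ 528.6, -420. ]), array([37.6, 68.3]), 56.49)
scene [206.8 243.4] 52.5 (array([ 516.1, -409.4]), array([33.6, 16.6]), 58.1)
scene [288.5 207.5] 86.0 (array([ 535.7, -194.9]), array([36.8, 26.8]), 77.9)
scene [235.5 176. ] 105.0 (array([ 331. , -202.7]), array([43.7, 38.6]), 71.64)
top [439.5 216. ] 34.0 (array([ 469.3, -380.5]), array([36.1,  9. ]), 58.0)
top [449.4 200.4] 245.5 (array([ 507.8, -407.2]), array([39.1, 47.7]), 55.38)
top [ 39.  170.4] 460.5 (array([605.3, 629.8]), array([105. ,  37.8]), 4.67)
```

View pics/c2.png

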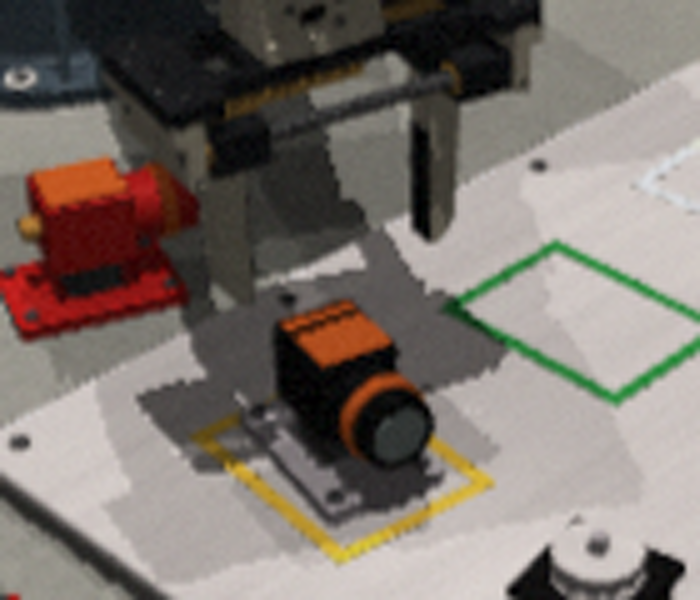

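The gripper straddles the camera along its y. The fingertips are near (269,200) and (306,188), and the cap is between and below them. I'll check those tips against the projected TCP.

```bash
python3 - <<'E'
from h import *
u=np.array([np.cos(np.radians(79)),np.sin(np.radians(79)),0])
for z in (113,132,145):
    c=np.array([528,-193.2,z]); print(z,proj("scene",[c,c-46.5*u,c+46.5*u]).round(1).tolist())
print(proj("scene",[527,-193.7,99]))
E
```

```text
113 [[286.8, 201.1], [269.5, 207.0], [303.4, 195.3]]
132 [[286.5, 194.5], [269.1, 200.4], [303.3, 188.8]]
145 [[286.4, 189.9], [268.8, 195.7], [303.3, 184.2]]
[[286.50849556 205.76538202]]
```

The open tips sit about 17 mm higher than the TCP, so the finger linkage rises as it opens. Lowering to TCP z ≈ 57 is safe and puts the pads at mid-housing.

Call:
apply_moves(
  moves=[
    {"fingers": 93, "x": 0, "y": -0.5, "z": 20, "twist": 0},
    {"fingers": 93, "x": 0, "y": 0, "z": 20, "twist": 0},
    {"fingers": 93, "x": 0, "y": 0, "z": 12, "twist": 0},
    {"fingers": 93, "x": 0, "y": 0, "z": 4, "twist": 0},
    {"fingers": 60, "x": 0, "y": 0, "z": 0, "twist": 0},
    {"fingers": 60, "x": 0, "y": 0, "z": 0, "twist": 0},
    {"fingers": 60, "x": 0, "y": 0, "z": 0, "twist": 0},
    {"fingers": 60, "x": 0, "y": 0, "z": 0, "twist": 0},
  ],
)

```text
t: 4.0
tool_pos: [527.8, -194.0, 56.6]
tcp_rot: [0.305, 3.126, -0.0]
wrist_force: [0.5, 0.9, -0.4]
gripper_width: 0.704
grip_force: 0.0
```

```bash
python3 - <<'E'
from h import *
go(527.2,-193.7,57,79)
S=env.capture("scene")
a=cv2.resize(S[140:260,220:360],None,fx=5,fy=5,interpolation=cv2.INTER_CUBIC)
cv2.imwrite("pics/c3.png",a[:,:,::-1])
E
```

```text
t 4.0 pos [ 527.8 -194.    56.6] yang 78.86 zaxis [ 9.e-04 -4.e-04 -1.e+00] F [ 0.5  0.9 -0.4] q [-0.44  0.55  1.73  0.    0.87 -1.81] w 65.48031336755756 g 0.0
tool shift [ 0.7  0.2 -0.4] twist -0.14
```

View pics/c3.png

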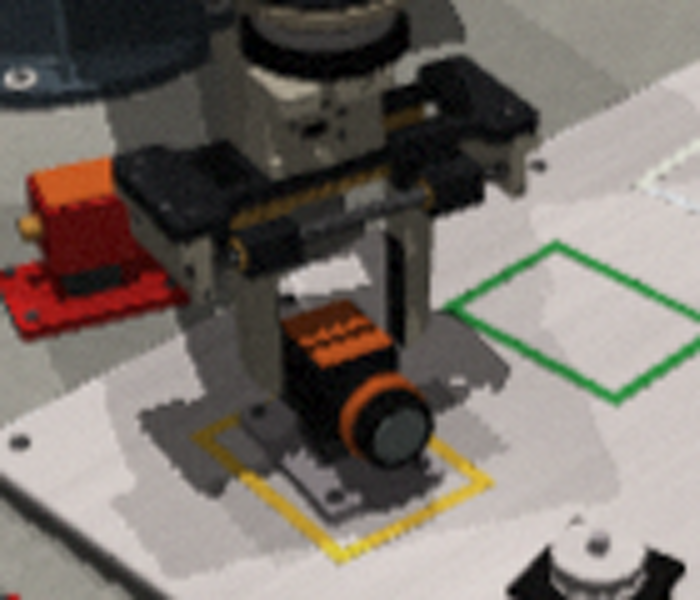

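The fingers straddle the housing, with the left tip near (273,219). I'll check the tip height before closing.

```bash
python3 - <<'E'
from h import *
u=np.array([np.cos(np.radians(79)),np.sin(np.radians(79)),0])
v=np.array([u[1],-u[0],0])
for z in (57,75):
  for o in (-7.5,0,7.5):
    c=np.array([527.8,-194,z])+o*v; print(z,o,[[round((p[0]-220)*5),round((p[1]-140)*5)] for p in proj("scene",[c-33*u,c-49*u,c+33*u,c+49*u])])
E
```

```text
57 -7.5 [[269, 414], [240, 424], [386, 371], [413, 361]]
57 0 [[276, 421], [247, 432], [393, 378], [421, 368]]
57 7.5 [[284, 429], [255, 440], [401, 386], [429, 376]]
75 -7.5 [[267, 384], [238, 394], [385, 342], [413, 332]]
75 0 [[275, 392], [245, 402], [393, 349], [421, 339]]
75 7.5 [[282, 400], [253, 410], [401, 357], [428, 347]]
```

Call:
apply_moves(
  moves=[
    {"fingers": 60, "x": 0, "y": 0, "z": 6, "twist": 0},
    {"fingers": 60, "x": 0, "y": 0, "z": 4, "twist": 0},
    {"fingers": 40, "x": 0, "y": 0, "z": 0, "twist": 0},
    {"fingers": 40, "x": 0, "y": 0, "z": 0, "twist": 0},
    {"fingers": 40, "x": 0, "y": 0, "z": 0, "twist": 0},
    {"fingers": 40, "x": 0, "y": 0, "z": 0, "twist": 0},
    {"fingers": 40, "x": 0, "y": 0, "z": 0, "twist": 0},
  ],
  force=15,
)

```text
t: 4.75
tool_pos: [527.5, -193.9, 46.0]
tcp_rot: [0.305, 3.127, -0.0]
wrist_force: [0.9, -0.6, -1.7]
gripper_width: 0.472
grip_force: 15.0
```

```bash
python3 - <<'E'
from h import *
go(527.2,-193.7,46,79)
S=env.capture("scene")
a=cv2.resize(S[140:260,220:360],None,fx=5,fy=5,interpolation=cv2.INTER_CUBIC)
cv2.imwrite("pics/c4.png",a[:,:,::-1])
blobs("scene",(5,150,120),(18,255,255),99,S)
E
```

```text
t 4.75 pos [ 527.5 -193.9   46. ] yang 78.86 zaxis [ 0. -0. -1.] F [ 0.9 -0.6 -1.7] q [-0.44  0.56  1.73  0.    0.85 -1.81] w 43.8573827351931 g 14.979684501886368
tool shift [ 0.3  0.2 -0. ] twist -0.14
scene [206.  249.4] 317.0 (array([ 528.6, -420. ]), array([37.6, 68.3]), 56.49)
scene [206.8 243.4] 52.5 (array([ 516.1, -409.4]), array([33.6, 16.6]), 58.1)
scene [234.7 175.9] 95.5 (array([ 330.7, -202.6]), array([43.7, 37.9]), 71.64)
```

View pics/c4.png

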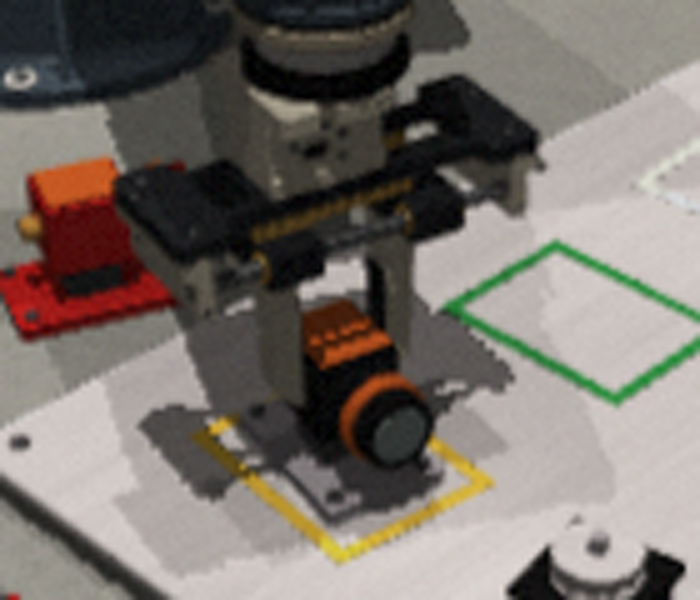

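The grip is on: opening 44 mm, 15 N, fingers square on the housing, foot on the plate. I'll start the slide gently with a slight downward bias and watch the force.

Call:
apply_moves(
  moves=[
    {"fingers": 40, "x": 0, "y": 0, "z": 0.3, "twist": 0},
    {"fingers": 40, "x": 1, "y": 5, "z": 0, "twist": 0},
    {"fingers": 40, "x": 2, "y": 10, "z": 0, "twist": 0},
    {"fingers": 40, "x": 2, "y": 10, "z": 0, "twist": 0},
    {"fingers": 40, "x": 2, "y": 10, "z": 0, "twist": 0},
  ],
)

```text
t: 5.3
tool_pos: [527.6, -157.4, 46.0]
tcp_rot: [0.304, 3.126, -0.001]
wrist_force: [-0.5, -5.1, 6.4]
gripper_width: 0.473
grip_force: 15.0
```

```bash
python3 -c "
from h import *
go(528.3,-20.6,46,78.9)"
```

```text
t 5.3 pos [ 527.6 -157.4   46. ] yang 78.88 zaxis [ 5.e-04 -5.e-04 -1.e+00] F [-0.5 -5.1  6.4] q [-0.37  0.54  1.77 -0.    0.83 -1.75] w 44.033484397729296 g 14.984561204910278
tool shift [ 2.570e+01  1.343e+02 -1.000e-01] twist -0.02
```

Call:
apply_moves(
  moves=[
    {"fingers": 40, "x": 2.3, "y": 12, "z": 0, "twist": 0},
    {"fingers": 40, "x": 2.3, "y": 12, "z": 0, "twist": 0},
    {"fingers": 40, "x": 2.3, "y": 12, "z": 0, "twist": 0},
    {"fingers": 40, "x": 2.3, "y": 12, "z": 0, "twist": 0},
    {"fingers": 40, "x": 2.3, "y": 12, "z": 0, "twist": 0},
    {"fingers": 40, "x": 2.3, "y": 12, "z": 0, "twist": 0},
    {"fingers": 40, "x": 2.3, "y": 12, "z": 0, "twist": 0},
    {"fingers": 40, "x": 2.3, "y": 12, "z": 0, "twist": 0},
    {"fingers": 40, "x": 2.3, "y": 12, "z": 0, "twist": 0},
    {"fingers": 40, "x": 2.3, "y": 12, "z": 0, "twist": 0},
    {"fingers": 40, "x": 1, "y": 6, "z": 0, "twist": 0},
    {"fingers": 40, "x": 0, "y": 0, "z": 0, "twist": 0},
  ],
)

```text
t: 6.5
tool_pos: [528.2, -28.2, 46.0]
tcp_rot: [0.304, 3.127, 0.001]
wrist_force: [0.5, 3.5, 7.2]
gripper_width: 0.472
grip_force: 15.0
```

```bash
python3 -c "
from h import *
go(528.3,-20.6,46,93.05)"
```

```text
t 6.5 pos [528.2 -28.2  46. ] yang 78.89 zaxis [ 1.e-04  9.e-04 -1.e+00] F [0.5 3.5 7.2] q [-0.14  0.51  1.82  0.    0.8  -1.52] w 43.86296928819383 g 14.976910650730133
tool shift [ 1.3  7.4 -0. ] twist -14.16
```

Call:
apply_moves(
  moves=[
    {"fingers": 40, "x": 1.3, "y": 7.4, "z": 0, "twist": 0},
    {"fingers": 40, "x": 0, "y": 0, "z": 0, "twist": -2},
    {"fingers": 40, "x": 0, "y": 0, "z": 0, "twist": -3},
    {"fingers": 40, "x": 0, "y": 0, "z": 0, "twist": -3},
    {"fingers": 40, "x": 0, "y": 0, "z": 0, "twist": -3},
    {"fingers": 40, "x": 0, "y": 0, "z": 0, "twist": -2},
    {"fingers": 40, "x": 0, "y": 0, "z": 0, "twist": -1.2},
    {"fingers": 40, "x": 0, "y": 0, "z": 0, "twist": 0},
    {"fingers": 40, "x": 0, "y": 0, "z": 0, "twist": 0},
  ],
)

```text
t: 7.4
tool_pos: [528.1, -21.3, 45.9]
tcp_rot: [0.084, -3.14, -0.001]
wrist_force: [-1.9, 0.4, 7.9]
gripper_width: 0.471
grip_force: 15.0
```

```bash
python3 - <<'E'
from h import *
go(528.3,-20.6,46,93.05)
S=env.capture("scene")
a=cv2.resize(S[130:250,270:410],None,fx=5,fy=5,interpolation=cv2.INTER_CUBIC)
cv2.imwrite("pics/c5.png",a[:,:,::-1])
E
```

```text
t 7.4 pos [528.1 -21.3  45.9] yang 93.07 zaxis [-3.e-04  6.e-04 -1.e+00] F [-1.9  0.4  7.9] q [-0.13  0.51  1.82  0.    0.8  -1.75] w 43.81452299660618 g 14.976355880498886
tool shift [-0.3  0.7 -0.1] twist 0.02
```

View pics/c5.png

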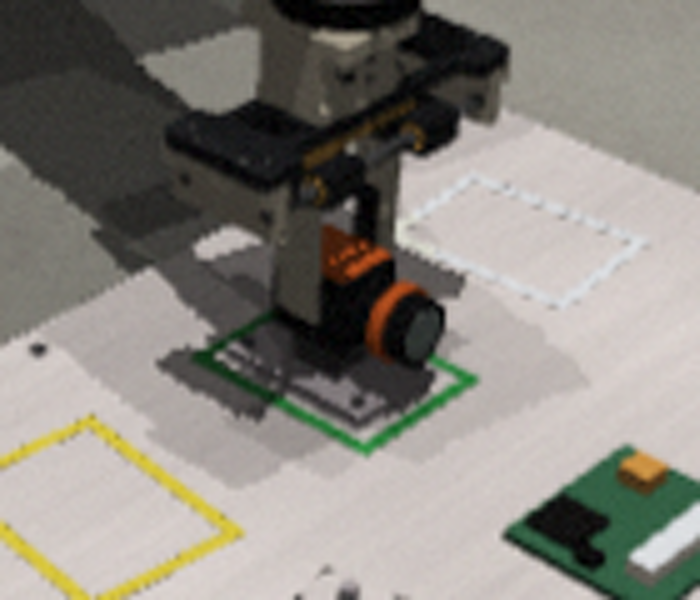

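The foot is inside the green outline and looks square. Next: ease the bias, release, retreat upward, then move aside to check from above.

Call:
apply_moves(
  moves=[
    {"fingers": 40, "x": 0, "y": 0, "z": -0.3, "twist": 0},
    {"fingers": 60, "x": 0, "y": 0, "z": 0, "twist": 0},
    {"fingers": 90, "x": 0, "y": 0, "z": 0, "twist": 0},
    {"fingers": 90, "x": 0, "y": 0, "z": 0, "twist": 0},
    {"fingers": 90, "x": 0, "y": 0, "z": 0, "twist": 0},
    {"fingers": 90, "x": 0, "y": 0, "z": 0, "twist": 0},
    {"fingers": 90, "x": 0, "y": 0, "z": -10, "twist": 0},
    {"fingers": 90, "x": 0, "y": 0, "z": -25, "twist": 0},
    {"fingers": 90, "x": 0, "y": 0, "z": -35, "twist": 0},
    {"fingers": 90, "x": 0, "y": 0, "z": -40, "twist": 0},
    {"fingers": 90, "x": 0, "y": 0, "z": -40, "twist": 0},
  ],
)

```text
t: 8.55
tool_pos: [528.0, -22.5, 198.3]
tcp_rot: [-0.084, 3.14, -0.0]
wrist_force: [1.0, 0.6, -0.1]
gripper_width: 0.963
grip_force: 0.0
```

Call:
apply_moves(
  moves=[
    {"fingers": 90, "x": 0, "y": 20, "z": 0, "twist": 0},
    {"fingers": 90, "x": 10, "y": 35, "z": 0, "twist": 0},
    {"fingers": 90, "x": 10, "y": 40, "z": 0, "twist": 0},
    {"fingers": 90, "x": 10, "y": 40, "z": 0, "twist": 0},
    {"fingers": 90, "x": 10, "y": 40, "z": 0, "twist": 0},
    {"fingers": 90, "x": 10, "y": 40, "z": 0, "twist": 0},
    {"fingers": 90, "x": 10, "y": 40, "z": 0, "twist": 0},
    {"fingers": 90, "x": 0, "y": 20, "z": 0, "twist": 0},
    {"fingers": 90, "x": 0, "y": 0, "z": 0, "twist": 0},
    {"fingers": 90, "x": 0, "y": 0, "z": 0, "twist": 0},
  ],
)

```text
t: 9.55
tool_pos: [453.7, 248.7, 196.4]
tcp_rot: [-0.085, 3.14, -0.0]
wrist_force: [-0.6, -0.6, 0.5]
gripper_width: 0.968
grip_force: 0.0
```

```bash
python3 - <<'E'
from h import *
go(0,0,0,93)
S=env.capture("scene");T=env.capture("top")
for n,im in (("top",T),("scene",S)):
    print("green");blobs(n,(50,120,40),(80,255,255),25.5,im,100)
    print("orange");blobs(n,(5,150,80),(18,255,255),99,im)
A=cv2.resize(T[150:250,250:350],(390,390),interpolation=cv2.INTER_CUBIC)
B=cv2.resize(S[165:235,300:370],(390,390),interpolation=cv2.INTER_CUBIC)
cv2.imwrite("pics/c6.png",np.hstack([A,B])[:,:,::-1])
E
```

```text
t 9.55 pos [453.7 248.7 196.4] yang 93.1 zaxis [ 2.e-04 -2.e-04 -1.e+00] F [-0.6 -0.6  0.5] q [ 0.41  0.29  1.73 -0.    1.12 -1.21] w 89.98338638459268 g 0.0
tool shift [ 466.6 -223.7  196.3] twist 0.1
green
top [296.9 202.9] 112.5 (array([526.7, -20. ]), array([125.8,  92.5]), 2.81)
orange
top [361.7 289.3] 268.5 (array([ 293.2, -181.8]), array([53.4, 37.9]), 71.95)
top [343.2 282.7] 38.5 (array([ 310.1, -136.5]), array([ 8.4, 38. ]), 71.67)
top [439.  215.9] 40.0 (array([ 469.6, -378.9]), array([37.3, 10.2]), 58.0)
top [449.2 200.5] 252.0 (array([ 508. , -407.5]), array([39.6, 48.5]), 57.15)
top [295.3 195.8] 209.5 (array([526.6, -21.5]), array([42.3, 35.8]), 3.41)
top [ 30.5 167.7] 597.5 (array([607.4, 645. ]), array([115.1,  68.5]), 4.9)
green
orange
scene [206.8 267.8] 34.5 (array([ 581.8, -451.7]), array([11.9, 21.7]), 56.98)
scene [206.2 249.3] 320.5 (array([ 529.2, -419.2]), array([39.7, 68.3]), 56.39)
scene [206.5 243.4] 49.0 (array([ 516.8, -410.8]), array([30.8, 16.8]), 46.7)
scene [336.5 180.4] 109.0 (array([528.9, -22.2]), array([43.2, 37.1]), 2.85)
scene [235.5 176. ] 103.0 (array([ 330.9, -202.4]), array([43.2, 38.2]), 71.64)
scene [501.1 132. ] 325.5 (array([679. , 543.5]), array([127.6, 130.9]), 7.12)
```

View pics/c6.png

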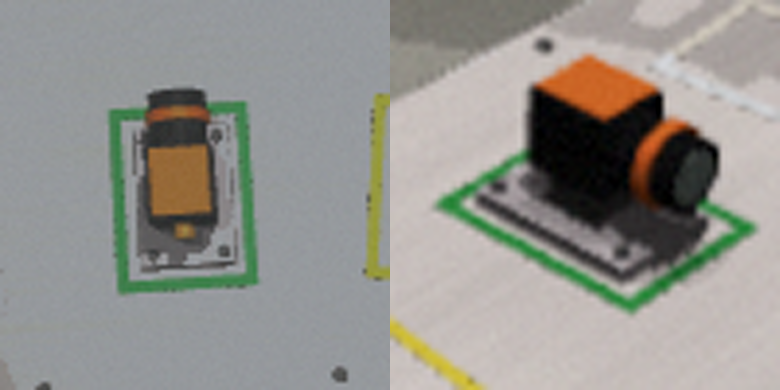

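The foot lies flat and square in the green outline. The cap is centred within about 1.5 mm of the outline's centre, and the angle matches to within about 0.6°. Both views show white plate on every visible side.

```bash
python3 -c "
from cell import env
print(env.finish_job())"
```

```text
the job is handed in; nothing more can be done
None
```

The orange camera was slid to the green station and let go there, its foot flat, inside the outline and square to it to within about 0.6°; the blue camera and motor were not touched, and the job was handed in at about 10 s.

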